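# Close up the row of jars in the conservation lab

### The job

Turn the carousel by pushing its dividers until the white-capped jar that stands at its back, under the clear cover, comes to the open front; then lift that jar out and set it down gently on the wooden rack, at the open end of the row of three jars. Slide the three jars already on the rack, never lifting them, so that all four end up standing in one neat straight row, against the back ledge, side by side without gaps and closed up against the right-hand end stop. Tip nothing over, keep the other goods on the carousel, and leave the caddy, weights and bottle around the rack where they are.

Things in the scene. Friction and masses are not known exactly. Their poses are not given: they have to be found in the camera images.
- rack: low wooden rack fixed to the table. Origin: on the table top; x points across it to its back ledge (away from the robot), y along it to its open end (robot's left), z up. Board from x = -80 to 75 mm, y = -170 to 210 mm, top 15 mm above the table. Front (-x) open
- row_corner (a point): inner corner of the rack on its board, where back ledge and end stop meet: rack x = 60, y = -158, z = 15 mm, axes as the rack's. Back ledge: front face at rack x = 60, 12 mm thick, top 50 mm above the table. End stop (right): inner face at rack y = -158, 12 mm thick, equally high; a like cheek at the other end from y = 210. Four jars in line take up 208 mm from the stop
- jar_a_mid (a point): closed glass jar with a white screw cap, a plain upright cylinder 52 mm across and 75 mm high (cap: the top 16 mm, 51 mm across), about 0.18 kg; the point is its centre, 37.5 mm above its underside, z along its axis. Stands on the rack nearest the end stop (right), somewhat off the ledge
- jar_b_mid (a point): closed glass jar with a white screw cap, a plain upright cylinder 52 mm across and 75 mm high (cap: the top 16 mm, 51 mm across), about 0.18 kg; the point is its centre, 37.5 mm above its underside, z along its axis. Stands on the rack in the middle, somewhat off the ledge
- jar_c_mid (a point): closed glass jar with a white screw cap, a plain upright cylinder 52 mm across and 75 mm high (cap: the top 16 mm, 51 mm across), about 0.18 kg; the point is its centre, 37.5 mm above its underside, z along its axis. Stands on the rack as the third from the end stop, somewhat off the ledge
- jar_d_mid (a point): closed glass jar with a white screw cap, a plain upright cylinder 52 mm across and 75 mm high (cap: the top 16 mm, 51 mm across), about 0.18 kg; the point is its centre, 37.5 mm above its underside, z along its axis. The fourth of the set: starts in a compartment of the carousel, at the back under the clear cover
- cover: fixed stand of the carousel, with a clear acrylic cover over its rear part. Origin: on the table, on the carousel's axis; x points to the back (away from the robot), z up
- cover_edge (a point): middle of the cover's front edge (cover x = 30, y = 0). The cover is a level clear sheet, 135 to 140 mm above the table, from cover x = 30 to 170 mm and y = -175 to 175 mm, on four 12 mm posts at x = 40 and 160, y = +-165 mm (a trim below it down to 132 mm); all at x below 30 mm is open from above
- hub (a point): point on the carousel's axis at the top face of its turntable, 24 mm above the table; turns with it; its x axis points through the middle of jar_d's compartment. Round white turntable, radius 140 mm, with a central hub of 18 mm radius, 40 mm high, and four equal compartments; goods stand about 83 mm from the axis in the middle of each
- divider (a point): top of one of the carousel's four upright radial divider walls, 120 mm from the axis, 64 mm above the table. The walls stand at 45, 135, 225 and 315 degrees counter-clockwise (from above) from the x axis of point hub; each is 4 mm thick, runs from 16 to 138 mm radius, and its top is 40 mm above the turntable
- carousel (a joint): turn of the carousel in rad, 0 at the start, growing counter-clockwise seen from above, free for one turn either way; light friction (about 0.06 N m), it stays where it is left. Turned by pushing a divider wall sideways
- caddy: bystander: black plastic block-shaped caddy 50 x 40 x 60 mm high on the rack board at its open end (along y of the rack about 160 to 205 mm); origin: centre of underside
- weight_1: bystander: steel weight, 40 mm across, 45 mm high, on the table just in front of the rack; origin: centre of underside
- weight_2: bystander: a second such weight, 40 mm across, 45 mm high, in front of the rack; origin: centre of underside
- water: bystander: white bottle, 60 mm across, 170 mm high, on the table behind the rack; origin: centre of underside
- pot: bystander on the carousel: white ceramic pot, 44 mm across, 40 mm high; origin: centre of underside
- tin: bystander on the carousel: square steel tin, 40 x 40 x 45 mm high; origin: centre of underside
- dropper: bystander on the carousel: squat amber bottle, 44 mm across, 55 mm high; origin: centre of underside
Not all that is in view belongs to the job. Leave any yellow look-alike of the part that bears jar_a_mid alone.

How it is judged:
By the outcome, as a careful person would: the job done as asked, in the order asked, and still so for the second after the job is handed in, with the robot touching nothing.
It also fails if it takes over 72 s, if anything falls off the work surface, if the arm or the gripper's body presses on something with over 40 N, if the wrist force passes 120 N, or if a joint passes its speed limit or range.

### The arm

A 6-joint arm with a two-finger parallel gripper is mounted at the origin on the work surface. World frame = base frame: x ahead of the robot, y to its left, z up, the work surface at z = 0. Lengths are in m, angles in degrees, forces in N, time in s.
With the tool pointing down it reaches from about 0.4 to 0.825 m from the base axis. Payload 7 kg.
Tool frame: the origin (TCP) lies at the centre of the arm's flange, where the gripper is bolted on; the fingertips stand 178 mm ahead of it and the grasp point (between the pads) lies 159 mm ahead of it (ctrl.hold_point_z is the distance from the TCP to the grasp point, in m); z points along the fingers, y is the line along which they close (so a half turn about z gives the same grasp; the last joint's range is limited). The gripper opens to 88 mm and grips with 3 to 60 N. Pads are 19 mm wide; open, the fingers measure 130 mm over their backs; the gripper's body (78 mm by 193 mm) begins 47 mm behind the grasp point.
Start: joints at [-60.441, 20.546, 0.682, 0, -70.136, -16.507], TCP at [0.152, -0.658, 0.405] pointing down, gripper open.
Joint ranges: [-176.03, 176.03], [-82.01, 121.73], [-58.28, 71.71], [-173.87, 95.51], [-174.79, -0.11], [-173.66, 173.66]. Speed limits (degrees/s): [136.94, 136.94, 172.46, 180, 180, 180].

### API

Orientations are given as [roll, pitch, yaw] about the fixed x, y, z axes, in that order (R = Rz(yaw) Ry(pitch) Rx(roll)).
In Python, from plant import ctrl gives the robot as it stands.
- The arm moves only by the shell command python3 -m inch 'ROWS'. ROWS is JSON, one flat list of numbers, 7 for each row, row after row: the closure, from 0 (fully open) to 1 (shut), then the shift along the tool's x, y, z in mm, then the turn, a rotation vector about the tool's x, y, z in degrees. In form: [hand, x, y, z, wx, wy, wz, hand, x, y, z, wx, wy, wz, ...]. A call has 1 to 5 rows; each row is the pose to reach, as a shift and turn from the pose commanded when the call began, along the tool's axes at that moment; what a row does not reach only later rows make up. A row lasts 1/10 s, in which the tool goes at most 50 mm and 8.59 degrees, less where a joint would pass 70% of its speed; a pose out of reach is approached as far as the arm can. A call with a gripper value outside its range is refused whole. The fingers move at their own pace and stop on an object; the grip force is fixed at half the most. Time passes only in rows, so rows that repeat a pose let the fingers close. It gives the time, the measured TCP pose, the force, the opening and the grip force at its end, in the units of the state.
- ctrl.get_obs(): the state, without advancing time (a new reading comes with each control period).
- ctrl.snapshot(name): name is "scene" or "side" or "wrist"; returns a dict with "frame" (384x512x3 uint8, red, green, blue), "K" (3x3 intrinsics, pixels), "R" (3x3) and "t" (3): a world point X has camera coordinates R X + t. Camera axes: x right, y down, z forward; pixel columns grow to the right and rows downward; lengths in m; the calibration is good to about 2 mm. A picture is of the moment at which its call begins. There is no depth.
- ctrl.close_job(): hands the job in; it is judged then, once.
Trained networks look in a picture, given as the dict that the camera call returned (one of the last four; its "shot" number tells which), for a name from the list of things; names that differ only in an ending like _2 or _b are one class to them, and where a whole thing is asked for, a point or a joint stands for the part that bears it (a point fixed in the world has none). Each returns a list of dicts, best first, with "p" (0 to 1); they miss things now and then, are a little off and sometimes report something else, mostly with a low value. They report only what shows in the picture. A call takes as long as a camera call. They do not tell look-alikes from the thing itself.
- ctrl.recognise(picture, thing): "location" ([x, y, z] in m, in world coordinates, good to about 4 mm: the middle of the surface that is visible of it).
- ctrl.trace(picture, thing): "pixels" (384x512 bool, what is visible of it).
- ctrl.mark_of(picture, thing): "location" ([x, y, z] in m, in world coordinates, good to about 4 mm: a listed point, or the origin of a listed thing).
The state is a dict: "clock": time; "joint_pos": joint angles; "qvel": joint speeds; "tau": joint torques, N m; "tool_pos": TCP position; "orientation": TCP orientation; "force": force on the tool from outside, world axes, zero at the start; "moment": the same for the moment, N m; "opening": finger opening in m; "gripper_force": force on a finger pad.
Only numpy, scipy, OpenCV 4.12 (cv2) and the standard library are available. Lean on these libraries where they do the work, as an engineer would, in place of code of your own. Each camera call takes 0.05 s, during which the arm holds its last target. There are 200 camera calls.

## Working session

There is one attempt and no reset: what is moved stays moved. The work goes in short steps, Python scripts to look and compute and a shell command to move; the robot and the scene stay as the last step left them, time stands still between calls to the robot, and variables do not carry over. Pictures are saved under pics/ and viewed, at most 14 in all, crops included, and the job is handed in when it is done.

```bash
mkdir -p pics; ls; cat > h.py <<'E'
from plant import ctrl
import numpy as np, cv2
def save(p,n): cv2.imwrite('pics/'+n,cv2.cvtColor(p['frame'],cv2.COLOR_RGB2BGR))
def proj(p,X):
    c=p['R']@np.array(X)+p['t']; u=p['K']@c; return u[:2]/u[2]
def ray(p,uv,z):
    R=np.array(p['R']);o=-R.T@p['t'];d=R.T@np.linalg.inv(p['K'])@np.array([uv[0],uv[1],1]);return o+d*(z-o[2])/d[2]
E
python3 - <<'E'
from h import *
o=ctrl.get_obs();print(o['clock'],o['tool_pos'],o['orientation'],o['opening'])
for c in ['scene','side']:
    p=ctrl.snapshot(c);save(p,c+'0.png')
    for n in ['rack','row_corner','jar_a_mid','cover','cover_edge','hub','divider','caddy','weight_1','water','pot','tin','dropper']:
        r=ctrl.mark_of(p,n)
        print(c,n,[(np.round(d['location'],3).tolist(),round(d['p'],2)) for d in r if d['p']>.2])
E
```

```text
pics
0.0 [ 0.15237191 -0.65737873  0.40371283] [ 1.79905398e+02 -7.35451078e-03 -1.66959958e+02] 0.08760460885954055
scene rack [([0.546, -0.179, -0.005], 0.81)]
scene row_corner [([0.599, -0.341, 0.016], 0.7)]
scene jar_a_mid [([0.689, -0.408, 0.041], 0.88), ([0.46, -0.423, 0.044], 0.73), ([0.362, -0.344, 0.035], 0.72), ([0.57, -0.448, 0.041], 0.68), ([0.554, -0.306, 0.053], 0.53)]
scene cover [([0.523, 0.316, -0.002], 0.97)]
scene cover_edge [([0.556, 0.318, 0.142], 0.8)]
scene hub [([0.528, 0.317, 0.026], 0.65), ([0.524, 0.315, -0.0], 0.48)]
scene divider []
scene caddy [([0.539, 0.003, 0.017], 0.71)]
scene weight_1 [([0.429, -0.248, 0.002], 0.68), ([0.436, -0.165, -0.001], 0.63)]
scene water [([0.672, -0.275, -0.001], 0.98)]
scene pot [([0.514, 0.404, 0.025], 0.43)]
scene tin [([0.44, 0.314, 0.027], 0.66), ([0.437, -0.167, 0.004], 0.54)]
scene dropper [([0.674, -0.275, 0.001], 0.22)]
side rack [([0.548, -0.182, -0.001], 0.74), ([0.44, 0.315, 0.026], 0.46)]
side row_corner [([0.598, -0.346, 0.014], 0.96), ([0.61, 0.407, 0.06], 0.24)]
side jar_a_mid [([0.358, -0.348, 0.039], 0.91), ([0.458, -0.417, 0.035], 0.86), ([0.56, -0.446, 0.038], 0.76), ([0.552, -0.311, 0.051], 0.68), ([0.69, -0.406, 0.033], 0.66)]
side cover [([0.526, 0.315, 0.025], 0.25)]
side cover_edge [([0.554, 0.316, 0.142], 0.77), ([0.677, -0.28, 0.003], 0.57)]
side hub [([0.526, 0.319, 0.024], 0.55)]
side divider [([0.608, 0.408, 0.059], 0.74)]
side caddy [([0.542, 0.007, 0.019], 0.55)]
side weight_1 [([0.424, -0.244, -0.002], 0.6), ([0.438, -0.16, -0.0], 0.54)]
side water [([0.677, -0.279, 0.004], 0.88)]
side pot [([0.517, 0.407, 0.019], 0.63)]
side tin [([0.438, 0.311, 0.027], 0.63), ([0.616, 0.318, 0.059], 0.32)]
side dropper [([0.524, 0.23, 0.021], 0.76)]
```

View pics/scene0.png

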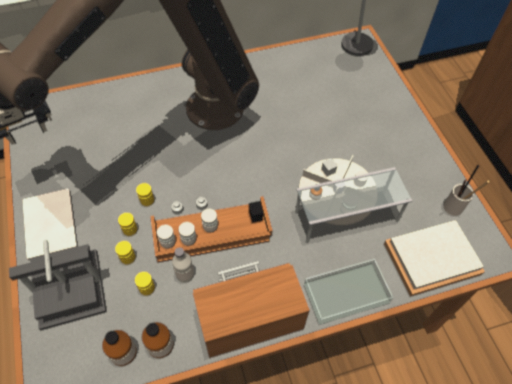

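View pics/side0.png

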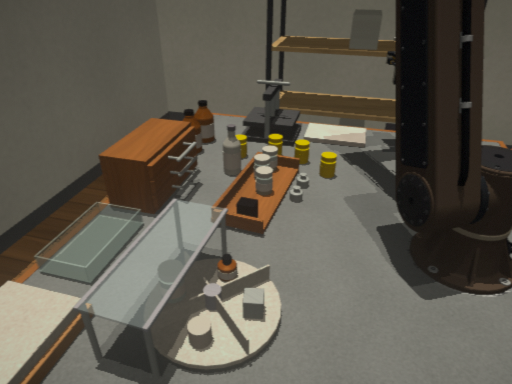

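```bash
python3 - <<'E'
from h import *
for c in ['scene','side']:
    p=ctrl.snapshot(c)
    for n in ['jar_a_mid','rack']:
      for r in ctrl.trace(p,n):
        m=r['pixels'];ys,xs=np.nonzero(m)
        print(c,n,round(r['p'],2),xs.min(),xs.max(),ys.min(),ys.max(),p['frame'][m].mean(0).round())
    for n in ['jar_a_mid','divider']:
      print([(np.round(d['location'],3).tolist(),round(d['p'],2)) for d in ctrl.mark_of(p,n)])
E
```

```text
scene jar_a_mid 0.89 115 134 241 264 [178. 163.  53.]
scene jar_a_mid 0.8 157 174 225 248 [176. 168. 151.]
scene jar_a_mid 0.8 137 152 184 206 [171. 155.  48.]
scene jar_a_mid 0.77 118 136 213 235 [175. 160.  50.]
scene jar_a_mid 0.74 135 155 272 295 [179. 166.  58.]
scene jar_a_mid 0.21 196 206 197 209 [168. 165. 151.]
scene rack 0.66 150 271 198 262 [172. 116.  74.]
scene rack 0.56 299 368 158 224 [183. 177. 161.]
[([0.693, -0.407, 0.041], 0.92), ([0.458, -0.424, 0.041], 0.82), ([0.569, -0.451, 0.039], 0.67), ([0.362, -0.343, 0.037], 0.58), ([0.553, -0.31, 0.051], 0.54)]
[]
side jar_a_mid 0.87 319 336 152 177 [116. 101.  19.]
side jar_a_mid 0.67 237 246 135 157 [116. 100.  19.]
side jar_a_mid 0.53 270 280 135 152 [132. 114.   7.]
side jar_a_mid 0.52 262 276 146 170 [123. 118. 103.]
side jar_a_mid 0.52 294 308 139 163 [116.  99.  16.]
side rack 0.91 213 298 152 232 [120.  78.  45.]
[([0.36, -0.346, 0.036], 0.96), ([0.458, -0.418, 0.037], 0.71), ([0.549, -0.308, 0.05], 0.61), ([0.562, -0.445, 0.038], 0.58), ([0.688, -0.404, 0.032], 0.56), ([0.563, -0.243, 0.056], 0.3)]
[([0.607, 0.404, 0.06], 0.7)]
```

The scene view shows the rack at about (150-270, 200-260) px, with white jars at (165,235), (187,232) and (209,217). Four yellow decoys stand to its left and right. The carousel is at (335,190), with jar_d under the cover. The side view confirms the tin in front, the pot on the left and the dropper on the right. Next I'll move over the rack and look with the wrist camera.

```bash
python3 -m inch '[0,-75,75,0,0,0,7, 0,-150,150,0,0,0,13, 0,-150,150,0,0,0,13, 0,-150,150,0,0,0,13, 0,-150,150,0,0,0,13]'
python3 -m inch '[0,-28,42,0,0,0,0, 0,-56,83,0,0,0,0, 0,-84,125,0,0,0,0, 0,-112,167,0,0,0,0, 0,-140,209,0,0,0,0]'
python3 -m inch '[0,-28,35,0,0,0,0, 0,-46,69,0,0,0,0, 0,-46,69,0,0,0,0]'
python3 - <<'E'
from h import *
o=ctrl.get_obs();print(o['clock'],o['tool_pos'],o['orientation'],o['joint_pos'])
p=ctrl.snapshot('wrist');save(p,'w0.png')
print('cam',-np.array(p['R']).T@p['t'])
for n in ['rack','row_corner','jar_a_mid','caddy','weight_1','water']:
        r=ctrl.mark_of(p,n)
        print(n,[(np.round(d['location'],3).tolist(),round(d['p'],2)) for d in r if d['p']>.2])
E
```

```text
clock: 2.4
tool_pos: [0.2661, -0.4744, 0.4053]
orientation: [-180.0, 0.1, -179.8]
force: [0.1, -0.3, 0.6]
opening: 0.0874
gripper_force: 0.0
clock: 2.9
tool_pos: [0.4043, -0.2682, 0.4051]
orientation: [-180.0, 0.1, -180.0]
force: [0.9, -1.3, 0.1]
opening: 0.0877
gripper_force: 0.0
clock: 3.2
tool_pos: [0.4515, -0.1979, 0.4049]
orientation: [180.0, 0.1, -179.7]
force: [0.0, -0.3, -0.8]
opening: 0.0875
gripper_force: 0.0
3.2 [ 0.4515339  -0.19786593  0.40486746] [ 1.79994813e+02  5.59346954e-02 -1.79720832e+02] [-7.70219918e-01  3.16472468e+00 -2.16618778e+01 -6.84618509e-03
 -6.51175674e+01 -8.89477316e+01]
cam [ 0.36870695 -0.19757296  0.38664372]
rack [([0.551, -0.185, -0.002], 0.86)]
row_corner []
jar_a_mid [([0.562, -0.446, 0.04], 0.97), ([0.551, -0.306, 0.049], 0.63), ([0.357, -0.347, 0.038], 0.63), ([0.462, -0.42, 0.039], 0.61)]
caddy [([0.541, 0.009, 0.014], 0.96)]
weight_1 [([0.434, -0.163, -0.006], 0.86), ([0.432, -0.247, 0.002], 0.57)]
water [([0.674, -0.28, 0.004], 0.57)]
```

View w0.

View pics/w0.png

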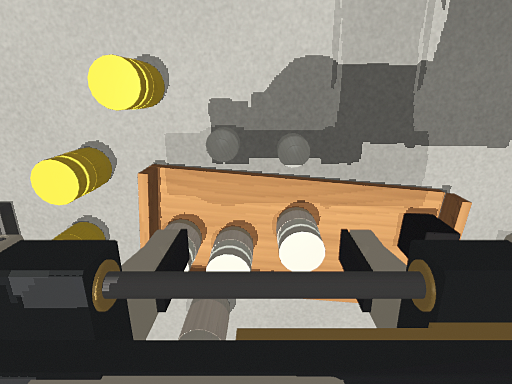

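The wrist view shows the rack's front edge running from (160,165) to (450,190) px. The c and b caps are at (301,251) and (229,265), and the fingers hide jar a. I'll back up and raise the arm for a clearer view.

```bash
python3 -m inch '[0,30,0,-30,0,0,0, 0,60,-20,-70,0,0,0, 0,60,-20,-80,0,0,0, 0,60,-20,-80,0,0,0]'
python3 - <<'E'
from h import *
o=ctrl.get_obs();print(o['clock'],o['tool_pos'],o['orientation'])
p=ctrl.snapshot('wrist');save(p,'w1.png')
for n in ['rack','row_corner','jar_a_mid','caddy','weight_1']:
        r=ctrl.mark_of(p,n)
        print(n,[(np.round(d['location'],3).tolist(),round(d['p'],2)) for d in r if d['p']>.2])
for q in (p,ctrl.snapshot('scene')):
  f=q['frame'].astype(int); 
  m=((f.min(2)>165)&(f.max(2)-f.min(2)<45)).astype(np.uint8)
  n,l,s,c=cv2.connectedComponentsWithStats(m)
  for i in range(1,n):
    if 30<s[i][4]<4000:
        X=ray(q,c[i],.09)
        if .45<X[0]<.65 and -.4<X[1]<0: print(c[i].round(1),s[i],X.round(4))
E
```

```text
clock: 3.95
tool_pos: [0.3888, -0.2218, 0.4872]
orientation: [-179.9, 0.3, 179.9]
force: [-0.2, -0.0, 0.5]
opening: 0.0876
gripper_force: 0.0
3.95 [ 0.38875727 -0.22180836  0.48718507] [-179.9496147     0.29151507  179.9184238 ]
rack [([0.554, -0.184, -0.003], 0.97), ([0.551, -0.306, 0.05], 0.73)]
row_corner [([0.592, -0.342, 0.017], 0.64)]
jar_a_mid [([0.565, -0.446, 0.039], 0.94), ([0.359, -0.348, 0.034], 0.87), ([0.461, -0.419, 0.038], 0.81), ([0.692, -0.4, 0.039], 0.74), ([0.543, 0.01, 0.017], 0.25)]
caddy [([0.542, 0.009, 0.016], 0.73), ([0.675, -0.279, 0.004], 0.45)]
weight_1 [([0.427, -0.248, 0.0], 0.71), ([0.433, -0.164, -0.003], 0.68)]
[303.4 243. ] [290 239  31  15  52] [ 0.5054 -0.1664  0.09  ]
[310.6 259. ] [293 246  36  25 760] [ 0.5307 -0.1552  0.09  ]
[210.9 252.8] [196 250  28  12  45] [ 0.5208 -0.2962  0.09  ]
[204.4 264.7] [188 257  35  14 372] [ 0.5399 -0.3066  0.09  ]
[250.9 258.6] [238 256  30  10  51] [ 0.5301 -0.24    0.09  ]
[252.7 267.3] [238 263  30   8 170] [ 0.5442 -0.2376  0.09  ]
[194.4 319.9] [ 169  299   47   41 1474] [ 0.6362 -0.3278  0.09  ]
[308.  313.7] [ 249  299  127   29 3309] [ 0.6248 -0.1548  0.09  ]
[208.5 215. ] [202 209  14  13 157] [ 0.5337 -0.1518  0.09  ]
[186.1 228.8] [179 223  15  13 157] [ 0.5631 -0.2342  0.09  ]
[164.4 231.6] [157 225  16  14 161] [ 0.553  -0.3034  0.09  ]
```

View pics/w1.png

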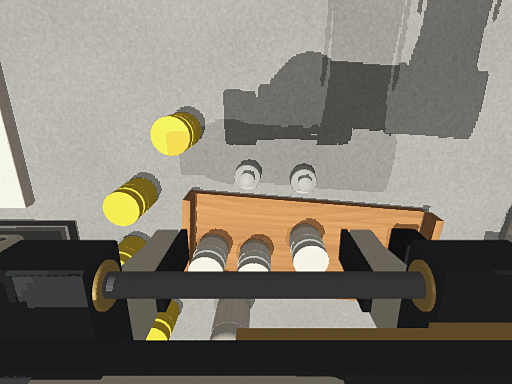

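```bash
python3 - <<'E'
from h import *
p=ctrl.snapshot('wrist'); f=p['frame'].astype(int)
m=((f[...,0]-f[...,2])>45)&(f[...,0]>90)&((f[...,0]-f[...,1])>25)
for z in (0,.015):
  P=[]
  for u in list(range(205,410,5)):
    v=np.nonzero(m[150:240,u])[0]
    if len(v): P.append(ray(p,(u,150+v[0]),z)[:2])
  P=np.array(P); k=np.polyfit(P[:,1],P[:,0],1); res=P[:,0]-np.polyval(k,P[:,1])
  g=abs(res)<.003; k=np.polyfit(P[g,1],P[g,0],1)
  print(z,k,'rack yaw',np.degrees(np.arctan(-k[0])),res.round(3)[:5],g.sum())
for u in range(205,410,50): print(u,[tuple(f[v,u]) for v in range(190,216,2)])
E
python3 - <<'E'
import cv2
a=cv2.imread('pics/w1.png')[180:280,170:460]; cv2.imwrite('pics/w1c.png',cv2.resize(a,(783,270),interpolation=cv2.INTER_NEAREST))
E
```

```text
0 [0.08651351 0.49079034] rack yaw -4.944547772497202 [-0.    -0.001  0.    -0.001  0.   ] 41
0.015 [0.08651351 0.48548221] rack yaw -4.944547772497248 [-0.    -0.001  0.    -0.001  0.   ] 41
205 [(np.int64(184), np.int64(182), np.int64(175)), (np.int64(120), np.int64(120), np.int64(116)), (np.int64(74), np.int64(47), np.int64(28)), (np.int64(219), np.int64(158), np.int64(97)), (np.int64(222), np.int64(163), np.int64(105)), (np.int64(217), np.int64(160), np.int64(102)), (np.int64(223), np.int64(164), np.int64(103)), (np.int64(219), np.int64(160), np.int64(102)), (np.int64(213), np.int64(156), np.int64(98)), (np.int64(222), np.int64(165), np.int64(105)), (np.int64(232), np.int64(174), np.int64(111)), (np.int64(227), np.int64(169), np.int64(107)), (np.int64(224), np.int64(166), np.int64(107))]
255 [(np.int64(187), np.int64(186), np.int64(177)), (np.int64(189), np.int64(187), np.int64(179)), (np.int64(193), np.int64(192), np.int64(183)), (np.int64(124), np.int64(125), np.int64(122)), (np.int64(79), np.int64(53), np.int64(32)), (np.int64(106), np.int64(70), np.int64(41)), (np.int64(219),
[... 1441 characters left out ...]
np.int64(204), np.int64(146), np.int64(90)), (np.int64(219), np.int64(160), np.int64(100))]
405 [(np.int64(187), np.int64(186), np.int64(178)), (np.int64(188), np.int64(187), np.int64(179)), (np.int64(185), np.int64(183), np.int64(176)), (np.int64(186), np.int64(183), np.int64(175)), (np.int64(191), np.int64(189), np.int64(181)), (np.int64(194), np.int64(193), np.int64(184)), (np.int64(191), np.int64(189), np.int64(181)), (np.int64(189), np.int64(189), np.int64(180)), (np.int64(188), np.int64(187), np.int64(178)), (np.int64(197), np.int64(196), np.int64(189)), (np.int64(74), np.int64(48), np.int64(31)), (np.int64(83), np.int64(53), np.int64(32)), (np.int64(217), np.int64(160), np.int64(99))]
```

View pics/w1c.png

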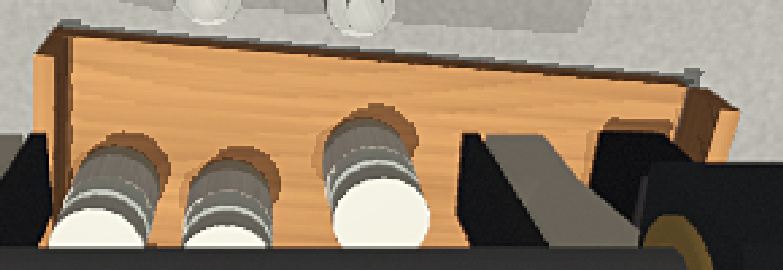

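```bash
cat >> h.py <<'E'
PS=np.radians(-4.9)
RX=np.array([np.cos(PS),np.sin(PS)]);RY=np.array([-np.sin(PS),np.cos(PS)])
E
python3 - <<'E'
from h import *
p=ctrl.snapshot('wrist')
A=ray(p,(196.7,194.1),.015)[:2];B=ray(p,(423.7,211.5),.015)[:2]
print(A,B,np.linalg.norm(A-B), 'O from A',A+.08*RX+.158*RY,'from B',B+.08*RX-.21*RY)
O=(A+B)/2+.08*RX-.026*RY; print('O',O)
for n,j in dict(a=(.553,-.304),b=(.563,-.235),c=(.532,-.153),caddy=(.541,.008),w1=(.43,-.247),w2=(.434,-.164),bot=(.675,-.279)).items():
    d=np.array(j)-O; print(n,(d@RX*1e3).round(),(d@RY*1e3).round())
E
```

```text
[ 0.45546299 -0.32500654] [0.48419706 0.03571868] 0.3618678327247534 O from A [ 0.54866649 -0.17441733] from B [ 0.54596713 -0.18034718]
O [ 0.54731681 -0.17738226]
a 16.0 -126.0
b 21.0 -56.0
c -17.0 23.0
caddy -22.0 184.0
w1 -111.0 -79.0
w2 -114.0 4.0
bot 136.0 -90.0
```

```bash
python3 -m inch '[1,-10,45,10,0,0,0, 1,-20,90,20,0,0,0, 1,-30,135,30,0,0,0, 1,-40,180,40,0,0,0, 1,-50,225,50,0,0,0]'
python3 -m inch '[1,-5,45,10,0,0,0, 1,-10,90,20,0,0,0, 1,-15,135,30,0,0,0, 1,-20,180,40,0,0,0, 1,-25,225,50,0,0,0]'
python3 -m inch '[1,-4,45,10,0,0,0, 1,-8,90,20,0,0,0, 1,-8,135,30,0,0,0, 1,-8,180,40,0,0,0, 1,-8,190,57,0,0,0]'
python3 - <<'E'
from h import *
o=ctrl.get_obs();print(o['clock'],o['tool_pos'],o['orientation'])
for c in ('scene','side'):
    p=ctrl.snapshot(c);save(p,c+'1.png')
    for n in ['hub','divider','tin','pot','dropper','jar_d_mid']:
        r=ctrl.mark_of(p,n)
        print(c,n,[(np.round(d['location'],3).tolist(),round(d['p'],2)) for d in r if d['location'][1]>.1])
E
```

```text
clock: 4.9
tool_pos: [0.4393, 0.0063, 0.4343]
orientation: [180.0, 0.0, -179.9]
force: [0.6, -1.5, -1.0]
opening: 0.0529
gripper_force: 0.0
clock: 5.4
tool_pos: [0.4639, 0.2315, 0.3841]
orientation: [-180.0, -0.0, -179.9]
force: [0.9, -0.2, 0.1]
opening: 0.0131
gripper_force: 0.0
clock: 5.9
tool_pos: [0.4719, 0.424, 0.3268]
orientation: [180.0, 0.1, -179.8]
force: [-0.5, -0.7, -0.5]
opening: 0.0003
gripper_force: 0.0
5.9 [0.47190796 0.42397587 0.32682818] [ 1.79952399e+02  7.17345648e-02 -1.79772007e+02]
scene hub [([0.525, 0.315, 0.027], 0.66), ([0.514, 0.402, 0.022], 0.15)]
scene divider []
scene tin []
scene pot [([0.515, 0.401, 0.024], 0.51)]
scene dropper []
scene jar_d_mid [([0.516, 0.403, 0.024], 0.43)]
side hub [([0.526, 0.315, 0.028], 0.65)]
side divider [([0.607, 0.406, 0.06], 0.96)]
side tin [([0.441, 0.315, 0.025], 0.78)]
side pot [([0.517, 0.411, 0.024], 0.91), ([0.552, 0.319, 0.141], 0.54), ([0.527, 0.317, 0.022], 0.22)]
side dropper []
side jar_d_mid []
```

```bash
python3 -m inch '[1,0,0,40,0,0,0, 1,0,0,80,0,0,0, 1,0,0,100,0,0,0, 1,0,0,100,0,0,0]' 
python3 -m inch '[1,8,-10,0,0,0,0, 1,14,-20,0,0,0,0, 1,23,-28,0,0,0,0, 1,32,-37,0,0,0,0, 1,41,-47,0,0,0,0]'
python3 -m inch '[1,6,-11,0,0,0,0, 1,11,-23,0,0,0,0, 1,15,-35,0,0,0,0, 1,16,-47,0,0,0,0, 1,16,-59,0,0,0,0]'
python3 -m inch '[1,0,-13,0,0,0,0, 1,-1,-26,0,0,0,0, 1,-4,-38,0,0,0,0, 1,-8,-48,0,0,0,0, 1,-12,-56,0,0,0,0]'
python3 -m inch '[1,-3,-5,0,0,0,0, 1,-6,-9,0,0,0,0, 1,-8,-12,0,0,0,0, 1,-8,-12,0,0,0,0]'
python3 - <<'E'
from h import *
for c in ('side',):
    p=ctrl.snapshot(c);save(p,c+'2.png')
    for n in ['hub','divider','tin','pot','dropper','jar_d_mid']:
        r=ctrl.mark_of(p,n)
        print(c,n,[(np.round(d['location'],3).tolist(),round(d['p'],2)) for d in r if d['location'][1]>.1])
E
```

```text
clock: 7.0
tool_pos: [0.4713, 0.4182, 0.2244]
orientation: [-179.7, -0.2, -180.0]
force: [0.3, 0.1, 0.3]
opening: 0.0003
gripper_force: 0.0
clock: 7.5
tool_pos: [0.4302, 0.3715, 0.2287]
orientation: [179.9, 0.0, -179.9]
force: [0.7, 0.4, 0.8]
opening: 0.0004
gripper_force: 0.4
clock: 8.0
tool_pos: [0.415, 0.3124, 0.2278]
orientation: [180.0, 0.0, -179.9]
force: [1.1, 1.6, 0.1]
opening: 0.0005
gripper_force: 0.5
clock: 8.5
tool_pos: [0.4275, 0.2563, 0.2276]
orientation: [-180.0, -0.0, -180.0]
force: [0.2, 1.1, 0.5]
opening: 0.0007
gripper_force: 0.6
clock: 8.9
tool_pos: [0.4354, 0.2451, 0.2276]
orientation: [-180.0, -0.0, -180.0]
force: [0.3, -0.5, 1.1]
opening: 0.0003
gripper_force: 0.0
side hub [([0.531, 0.319, 0.022], 0.91), ([0.551, 0.316, 0.142], 0.55)]
side divider [([0.432, 0.393, 0.06], 0.92)]
side tin [([0.533, 0.231, 0.025], 0.6)]
side pot [([0.437, 0.31, 0.023], 0.75)]
side dropper [([0.611, 0.318, 0.023], 0.51)]
side jar_d_mid [([0.525, 0.406, 0.061], 0.81)]
```

View pics/side2.png

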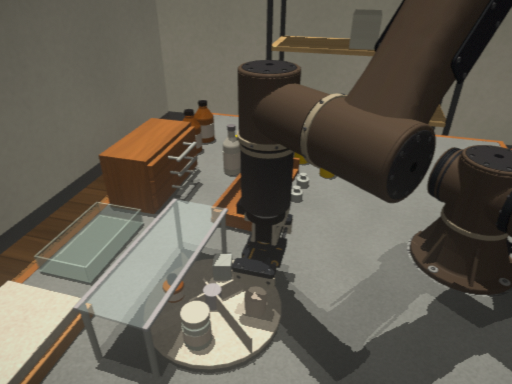

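The side picture shows a quarter turn done: the jar is now on the left at (196,325) px, and everything is upright. I'll lift, go back, and repeat for the second quarter.

```bash
python3 -m inch '[1,0,0,-40,0,0,0, 1,0,0,-80,0,0,0, 1,0,0,-100,0,0,0]'
python3 -m inch '[1,-9,44,0,0,0,0, 1,-19,88,0,0,0,0, 1,-28,132,0,0,0,0, 1,-37,174,0,0,0,0, 1,-37,174,0,0,0,0]'
python3 -m inch '[1,0,0,40,0,0,0, 1,0,0,80,0,0,0, 1,0,0,100,0,0,0, 1,0,0,100,0,0,0]' 
python3 -m inch '[1,8,-10,0,0,0,0, 1,14,-20,0,0,0,0, 1,23,-28,0,0,0,0, 1,32,-37,0,0,0,0, 1,41,-47,0,0,0,0]'
python3 -m inch '[1,6,-11,0,0,0,0, 1,11,-23,0,0,0,0, 1,15,-35,0,0,0,0, 1,16,-47,0,0,0,0, 1,16,-59,0,0,0,0]'
python3 -m inch '[1,0,-13,0,0,0,0, 1,-1,-26,0,0,0,0, 1,-4,-38,0,0,0,0, 1,-8,-48,0,0,0,0, 1,-11,-54,0,0,0,0]'
python3 -m inch '[1,-3,-5,0,0,0,0, 1,-6,-9,0,0,0,0, 1,-6,-9,0,0,0,0, 1,-6,-9,0,0,0,0]'
python3 -m inch '[0.2,0,0,-50,0,0,0, 0.2,0,0,-100,0,0,0, 0.2,25,20,-140,0,0,0, 0.2,40,40,-140,0,0,0, 0.2,40,40,-140,0,0,0]'
python3 - <<'E'
from h import *
o=ctrl.get_obs();print(o['clock'],o['tool_pos'],o['orientation'])
for c in ('side','scene','wrist'):
    p=ctrl.snapshot(c);save(p,c+'3.png')
    for n in ['hub','tin','pot','dropper','jar_d_mid']:
        r=ctrl.mark_of(p,n)
        print(c,n,[(np.round(d['location'],3).tolist(),round(d['p'],2)) for d in r if d['location'][1]>.1])
E
```

```text
clock: 9.55
tool_pos: [0.4356, 0.2459, 0.3309]
orientation: [179.9, 0.2, -179.9]
force: [-0.7, 0.2, -1.1]
opening: 0.0004
gripper_force: 0.0
clock: 10.05
tool_pos: [0.4725, 0.4239, 0.3266]
orientation: [180.0, 0.0, -179.8]
force: [-0.7, -1.0, -0.9]
opening: 0.0004
gripper_force: 0.0
clock: 10.45
tool_pos: [0.471, 0.4181, 0.2241]
orientation: [-179.7, -0.2, -180.0]
force: [-0.3, -0.6, 0.6]
opening: 0.001
gripper_force: 0.0
clock: 10.95
tool_pos: [0.4303, 0.3715, 0.2287]
orientation: [179.9, 0.0, -179.9]
force: [0.8, 0.5, 0.9]
opening: 0.0008
gripper_force: 0.4
clock: 11.45
tool_pos: [0.415, 0.3123, 0.2278]
orientation: [180.0, 0.0, -179.9]
force: [0.4, 0.4, 0.5]
opening: 0.0007
gripper_force: 0.5
clock: 11.95
tool_pos: [0.4265, 0.2581, 0.2276]
orientation: [-180.0, -0.0, -180.0]
force: [0.4, -0.5, -0.1]
opening: 0.0004
gripper_force: 0.0
clock: 12.35
tool_pos: [0.4322, 0.2503, 0.2276]
orientation: [-180.0, -0.0, -180.0]
force: [-0.2, 1.0, 0.3]
opening: 0.0001
gripper_force: 0.0
clock: 12.85
tool_pos: [0.3909, 0.292, 0.3695]
orientation: [179.8, 0.1, -179.8]
force: [-0.1, -0.4, -0.4]
opening: 0.0345
gripper_force: 0.0
12.85 [0.39092378 0.29202923 0.36946724] [ 1.79790815e+02  1.11812063e-01 -1.79822969e+02]
side hub [([0.528, 0.316, 0.026], 0.64)]
side tin [([0.445, 0.228, 0.059], 0.71), ([0.608, 0.321, 0.023], 0.47)]
side pot [([0.531, 0.237, 0.023], 0.7)]
side dropper [([0.526, 0.401, 0.023], 0.86)]
side jar_d_mid [([0.437, 0.317, 0.064], 0.68), ([0.552, 0.315, 0.141], 0.62)]
scene hub [([0.528, 0.318, 0.024], 0.61)]
scene tin []
scene pot []
scene dropper []
scene jar_d_mid [([0.439, 0.318, 0.059], 0.84), ([0.528, 0.317, 0.025], 0.42)]
wrist hub [([0.521, 0.315, 0.024], 0.96)]
wrist tin [([0.612, 0.325, 0.026], 0.63)]
wrist pot [([0.532, 0.232, 0.025], 0.73), ([0.61, 0.324, 0.024], 0.58)]
wrist dropper []
wrist jar_d_mid [([0.438, 0.318, 0.064], 0.89)]
```

View pics/wrist3.png

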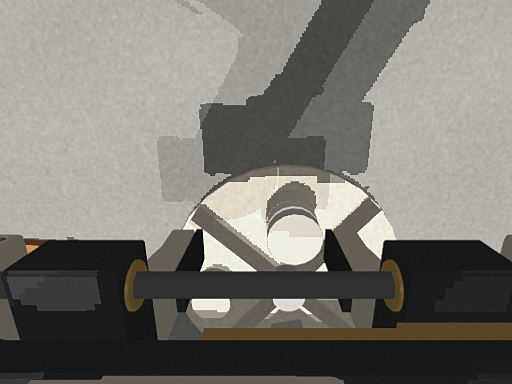

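The picture shows jar_d's cap at (296,240) px at the open front, with the pot at (210,300) and the tin at the back. I'll fetch it now.

```bash
python3 - <<'E'
from h import *
p=ctrl.snapshot('wrist'); print(ray(p,(296,240),.099))
p=ctrl.snapshot('side')
E
python3 -m inch '[0.2,-24,13,0,0,0,0, 0.2,-47,26,0,0,0,0, 0.2,-47,26,30,0,0,0, 0.2,-47,26,50,0,0,0, 0.2,-47,26,50,0,0,0]'
python3 -m inch '[0.2,0,0,30,0,0,0, 0.2,0,0,55,0,0,0, 0.2,0,0,75,0,0,0, 0.2,0,0,93,0,0,0, 0.2,0,0,93,0,0,0]'
```

```text
[0.43646799 0.32051995 0.099     ]
clock: 14.35
tool_pos: [0.4385, 0.3155, 0.3148]
orientation: [-179.8, -0.2, -180.0]
force: [-0.5, -0.9, 0.3]
opening: 0.0702
gripper_force: 0.0
clock: 14.85
tool_pos: [0.4388, 0.316, 0.2237]
orientation: [-179.9, -0.1, -179.9]
force: [-0.4, -0.9, -0.2]
opening: 0.0701
gripper_force: 0.0
```

```bash
python3 -m inch '[0.2,0,3,0,0,0,0, 0.2,0,3,0,0,0,0, 0.6,0,3,0,0,0,0, 0.6,0,3,0,0,0,0, 0.6,0,3,0,0,0,0]'
python3 -m inch '[0.6,0,0,0,0,0,0, 0.6,0,0,0,0,0,0, 0.6,0,0,-15,0,0,0, 0.6,0,0,-40,0,0,0, 0.6,0,0,-70,0,0,0]'
python3 - <<'E'
from h import *
p=ctrl.snapshot('side')
print([(np.round(d['location'],3).tolist(),round(d['p'],2)) for d in ctrl.mark_of(p,'jar_d_mid')[:6]])
o=ctrl.get_obs();print(o['opening'],o['gripper_force'],o['tool_pos'])
E
```

```text
clock: 15.35
tool_pos: [0.4391, 0.3193, 0.2252]
orientation: [180.0, 0.0, -179.9]
force: [-1.8, 1.2, 3.3]
opening: 0.0519
gripper_force: 19.2
clock: 15.85
tool_pos: [0.4386, 0.3188, 0.2941]
orientation: [-179.9, -0.1, -180.0]
force: [0.1, 0.6, -2.2]
opening: 0.0515
gripper_force: 30.0
[([0.438, 0.319, 0.132], 0.49)]
0.05167560783953173 29.99973177909851 [0.43990282 0.32022471 0.29820516]
```

```bash
python3 -m inch '[0.6,0,-45,-5,0,0,0, 0.6,0,-90,-10,0,0,0, 0.6,0,-135,-10,0,0,0, 0.6,0,-180,-10,0,0,0, 0.6,0,-225,-10,0,0,0]'
python3 -m inch '[0.6,-28,-38,0,0,0,1, 0.6,-57,-76,0,0,0,2, 0.6,-85,-113,0,0,0,3, 0.6,-114,-151,0,0,0,4, 0.6,-142,-189,0,0,0,4.9]'
python3 -m inch '[0.6,0,0,0,0,0,0]'
python3 - <<'E'
from h import *
o=ctrl.get_obs();print(o['tool_pos'],o['orientation'])
for c in ('wrist','side'):
  p=ctrl.snapshot(c);save(p,c+'4.png')
  for n in ('jar_d_mid','caddy','rack','row_corner'):
    print(c,n,[(np.round(d['location'],3).tolist(),round(d['p'],2)) for d in ctrl.mark_of(p,n)[:6]])
E
```

```text
clock: 16.45
tool_pos: [0.4385, 0.0925, 0.3041]
orientation: [-180.0, -0.0, -179.9]
force: [2.0, 0.4, -2.9]
opening: 0.0516
gripper_force: 30.0
clock: 16.95
tool_pos: [0.5821, -0.0964, 0.3036]
orientation: [180.0, -0.1, 175.1]
force: [-0.2, 1.6, -1.6]
opening: 0.0514
gripper_force: 30.0
clock: 17.05
tool_pos: [0.5837, -0.0985, 0.3029]
orientation: [-179.9, -0.1, 174.9]
force: [-2.0, 0.9, -2.9]
opening: 0.0515
gripper_force: 30.0
[ 0.5836674  -0.09852037  0.30292126] [-1.79941450e+02 -5.68244373e-02  1.74882500e+02]
wrist jar_d_mid []
wrist caddy [([0.541, 0.009, 0.015], 0.57)]
wrist rack []
wrist row_corner [([0.593, -0.342, 0.013], 0.92)]
side jar_d_mid [([0.579, -0.093, 0.139], 0.61)]
side caddy [([0.543, 0.006, 0.015], 0.84)]
side rack [([0.548, -0.182, -0.004], 0.98), ([0.527, 0.399, 0.021], 0.42)]
side row_corner [([0.596, -0.347, 0.016], 0.89)]
```

View pics/wrist4.png

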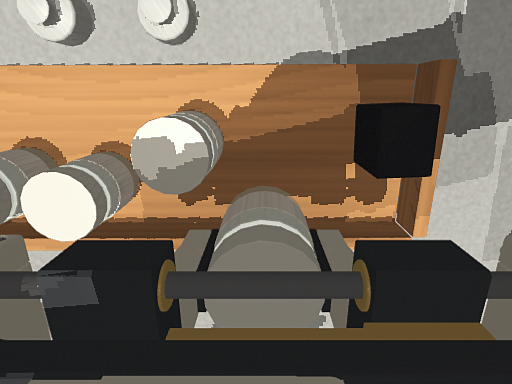

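```bash
python3 - <<'E'
from h import *
p=ctrl.snapshot('wrist');print('cam',-np.array(p['R']).T@p['t'])
O=np.array([.548,-.18])
def rk(X): d=X[:2]-O; return (d@RX*1e3).round(1),(d@RY*1e3).round(1)
for n,uv,z in [('fe',(80,66),.015),('fe',(250,66),.015),('fe',(400,66),.015),('cheek',(418,68),.015),('c',(172,156),.09),('b',(59,206),.09),('tool',(0,0),0)]:
    print(n,rk(ray(p,uv,z)))
o=ctrl.get_obs();print('tool',rk(o['tool_pos'][:2]))
f=p['frame']
for u in (250,330): print(u,[tuple(map(int,f[v,u])) for v in range(56,76,2)])
# ledge: dark/bright profile at column 160 and 345
for u in (160,345): print(u,[int(f[v,u,0]) for v in range(190,240,2)])
for z,x in ((.015,.06),(.05,.06),(.05,.072)):
    X=O+x*RX+.1*RY; print(z,x,proj(p,[*X,z]))
E
```

```text
cam [ 0.49869931 -0.08617509  0.28684676]
fe (np.float64(-79.1), np.float64(-64.1))
fe (np.float64(-79.5), np.float64(77.7))
fe (np.float64(-79.7), np.float64(202.7))
cheek (np.float64(-78.2), np.float64(218.0))
c (np.float64(-18.1), np.float64(28.9))
b (np.float64(17.2), np.float64(-52.8))
tool (np.float64(-131.0), np.float64(-129.7))
tool (np.float64(25.8), np.float64(88.7))
250 [(189, 187, 178), (187, 186, 178), (189, 188, 180), (188, 187, 179), (189, 186, 178), (189, 191, 185), (219, 158, 97), (221, 164, 104), (220, 163, 102), (216, 159, 100)]
330 [(118, 117, 111), (117, 116, 109), (117, 116, 110), (115, 112, 107), (112, 111, 106), (113, 114, 110), (126, 84, 52), (139, 94, 55), (138, 95, 60), (138, 94, 59)]
160 [122, 121, 118, 207, 201, 197, 193, 189, 186, 190, 193, 195, 189, 182, 202, 89, 95, 87, 89, 88, 83, 82, 86, 80, 75]
345 [103, 101, 77, 210, 206, 202, 200, 196, 195, 195, 221, 220, 217, 214, 218, 138, 128, 95, 93, 93, 91, 90, 88, 85, 71]
0.015 0.06 [274.52674387 220.41369603]
0.05 0.06 [275.89406614 236.53219727]
0.05 0.072 [275.69300625 248.95631578]
```

```bash
python3 -m inch '[0.6,0,0,30,0,0,0, 0.6,0,0,60,0,0,0, 0.6,0,0,75,0,0,0, 0.6,0,0,82,0,0,0, 0.6,0,0,82,0,0,0]'
python3 -m inch '[0.6,0,0,1,0,0,0, 0.6,0,0,2,0,0,0]'
python3 -m inch '[0.6,0,0,1,0,0,0, 0.6,0,0,2,0,0,0]'
```

```text
clock: 18.1
tool_pos: [0.5813, -0.0944, 0.2221]
orientation: [-180.0, -0.1, 175.2]
force: [-0.6, -0.2, -2.0]
opening: 0.0513
gripper_force: 30.0
clock: 18.3
tool_pos: [0.582, -0.0944, 0.2218]
orientation: [180.0, 0.1, 175.2]
force: [0.0, -0.1, -2.1]
opening: 0.0514
gripper_force: 30.0
clock: 18.5
tool_pos: [0.5816, -0.0946, 0.2192]
orientation: [180.0, 0.1, 175.1]
force: [-0.1, 1.0, -1.8]
opening: 0.0515
gripper_force: 30.0
```

```bash
for i in 1; do python3 -m inch '[0.6,0,0,1,0,0,0, 0.6,0,0,1,0,0,0, 0.6,0,0,1,0,0,0]'; done
python3 -m inch '[0.6,0,0,1,0,0,0, 0.6,0,0,1,0,0,0, 0.6,0,0,1,0,0,0]'
python3 -m inch '[0.6,0,0,1,0,0,0, 0.6,0,0,1,0,0,0, 0.6,0,0,1,0,0,0]'
```

```text
clock: 18.8
tool_pos: [0.5814, -0.0946, 0.2177]
orientation: [-180.0, -0.0, 175.2]
force: [0.1, 0.3, -3.2]
opening: 0.0516
gripper_force: 30.0
clock: 19.1
tool_pos: [0.5815, -0.0945, 0.2166]
orientation: [-180.0, -0.0, 175.2]
force: [0.5, 0.2, -2.5]
opening: 0.0514
gripper_force: 30.0
clock: 19.4
tool_pos: [0.5815, -0.0946, 0.2162]
orientation: [-180.0, 0.0, 175.2]
force: [-2.3, 1.2, 4.7]
opening: 0.0514
gripper_force: 30.0
```

```bash
python3 -m inch '[0.4,0,0,0,0,0,0, 0.2,0,0,0,0,0,0, 0.2,0,0,0,0,0,0, 0.2,0,0,0,0,0,0, 0.2,0,0,0,0,0,0]'
python3 -m inch '[0.2,0,0,-15,0,0,0, 0.2,0,0,-40,0,0,0, 0.2,0,0,-80,0,0,0, 0.2,0,0,-80,0,0,0]'
python3 -m inch '[0.43,15,-45,0,0,0,0, 0.43,30,-90,0,0,0,0, 0.43,46,-135,0,0,0,0, 0.43,61,-177,0,0,0,0, 0.43,61,-177,0,0,0,0]'
python3 - <<'E'
from h import *
O=np.array([.548,-.18])
def rk(X): d=np.array(X[:2])-O; return (d@RX*1e3).round(1),(d@RY*1e3).round(1)
o=ctrl.get_obs();print('tool',rk(o['tool_pos']),o['tool_pos'][2])
for c in ('wrist','scene'):
  p=ctrl.snapshot(c);save(p,c+'5.png')
  print(c,[(rk(d['location']),round(d['p'],2)) for d in ctrl.mark_of(p,'jar_a_mid')])
f=p['frame'].astype(int)
m=((f.min(2)>165)&(f.max(2)-f.min(2)<45)).astype(np.uint8)
n,l,s,c=cv2.connectedComponentsWithStats(m)
for i in range(1,n):
    X=ray(p,c[i],.09)
    if s[i][4]>60 and .48<X[0]<.62 and -.35<X[1]<0: print(s[i],rk(X))
E
```

```text
clock: 19.9
tool_pos: [0.5815, -0.0946, 0.2155]
orientation: [-180.0, -0.0, 175.1]
force: [0.0, -0.2, -0.0]
opening: 0.0697
gripper_force: 0.0
clock: 20.3
tool_pos: [0.5833, -0.0945, 0.301]
orientation: [180.0, 0.5, 175.2]
force: [1.4, -0.5, -1.4]
opening: 0.07
gripper_force: 0.0
clock: 20.8
tool_pos: [0.5034, -0.2693, 0.2955]
orientation: [-180.0, -0.0, 174.9]
force: [0.6, 0.9, -0.6]
opening: 0.0498
gripper_force: 0.0
tool (np.float64(-36.8), np.float64(-92.8)) 0.2955043763687981
wrist [((np.float64(-178.4), np.float64(-181.6)), 0.97), ((np.float64(11.9), np.float64(-124.0)), 0.93), ((np.float64(-63.8), np.float64(-246.1)), 0.79)]
scene [((np.float64(43.4), np.float64(-263.0)), 0.87), ((np.float64(-66.1), np.float64(-249.8)), 0.77), ((np.float64(17.5), np.float64(-128.7)), 0.67), ((np.float64(160.2), np.float64(-216.1)), 0.65), ((np.float64(-170.8), np.float64(-178.7)), 0.56)]
[204 210  12  11  89] (np.float64(-13.1), np.float64(32.0))
[224 216  14  13 146] (np.float64(24.0), np.float64(91.9))
[179 223  15  13 152] (np.float64(20.1), np.float64(-52.6))
[158 226  14  13 152] (np.float64(16.3), np.float64(-122.1))
```

View pics/wrist5.png

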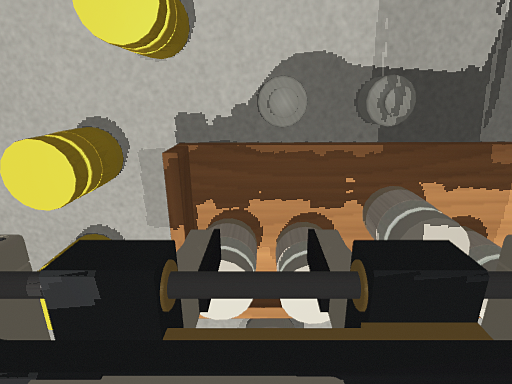

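The picture shows jars a and b between the fingers' spans, with the weights clear at (283,100) and (388,100) px. I'll lower in front of them and push to the ledge.

```bash
python3 -m inch '[0.43,0,0,40,0,0,0, 0.43,0,0,70,0,0,0, 0.43,0,0,84,0,0,0, 0.43,0,0,84,0,0,0]'
python3 -m inch '[0.43,-7,0,0,0,0,0, 0.43,-14,0,0,0,0,0, 0.43,-20,0,0,0,0,0, 0.43,-26,0,0,0,0,0, 0.43,-32,0,0,0,0,0]'
python3 -m inch '[0.43,-1,0,0,0,0,0, 0.43,-2,0,0,0,0,0, 0.43,-2,0,0,0,0,0]'
```

```text
clock: 21.4
tool_pos: [0.5055, -0.2644, 0.2094]
orientation: [180.0, -0.2, 175.2]
force: [-0.5, 0.2, 0.6]
opening: 0.0499
gripper_force: 0.0
clock: 21.9
tool_pos: [0.5379, -0.2686, 0.2121]
orientation: [-180.0, 0.0, 175.1]
force: [-3.6, 0.5, 2.2]
opening: 0.05
gripper_force: 1.5
clock: 22.2
tool_pos: [0.5392, -0.2687, 0.2116]
orientation: [180.0, -0.0, 175.1]
force: [-4.7, -0.3, 2.2]
opening: 0.05
gripper_force: 2.0
```

```bash
python3 -m inch '[0.43,-1,0,0,0,0,0, 0.43,-1,0,0,0,0,0]'
python3 -m inch '[0.43,-1,0,0,0,0,0, 0.43,-1,0,0,0,0,0]'
```

```text
clock: 22.4
tool_pos: [0.5395, -0.2687, 0.2115]
orientation: [180.0, -0.1, 175.1]
force: [-7.1, 0.4, 4.5]
opening: 0.05
gripper_force: 3.5
clock: 22.6
tool_pos: [0.5398, -0.2688, 0.2114]
orientation: [180.0, -0.2, 175.1]
force: [-10.0, 1.6, 7.7]
opening: 0.0496
gripper_force: 4.9
```

```bash
python3 -m inch '[0.43,4,0,0,0,0,0, 0.43,20,0,0,0,0,0, 0.43,20,0,-40,0,0,0, 0.43,20,0,-84,0,0,0]'
python3 -m inch '[0.55,15,45,0,0,0,0, 0.55,30,90,0,0,0,0, 0.55,48,130,0,0,0,0, 0.55,48,151,0,0,0,0, 0.55,48,151,0,0,0,0]'
python3 -m inch '[0.55,0,0,40,0,0,0, 0.55,0,0,70,0,0,0, 0.55,0,0,84,0,0,0, 0.55,0,0,84,0,0,0]'
python3 - <<'E'
from h import *
O=np.array([.548,-.18])
def rk(X): d=np.array(X[:2])-O; return (d@RX*1e3).round(1),(d@RY*1e3).round(1)
o=ctrl.get_obs();print('tool',rk(o['tool_pos']),o['tool_pos'][2])
p=ctrl.snapshot('wrist');save(p,'wrist6.png')
E
```

```text
clock: 23.0
tool_pos: [0.5214, -0.267, 0.2954]
orientation: [180.0, -0.1, 175.2]
force: [1.9, -0.8, -0.6]
opening: 0.0498
gripper_force: 0.0
clock: 23.5
tool_pos: [0.4871, -0.1103, 0.2966]
orientation: [179.9, 0.2, 175.4]
force: [-0.6, -0.1, 1.2]
opening: 0.0396
gripper_force: 0.0
clock: 23.9
tool_pos: [0.4863, -0.1129, 0.2098]
orientation: [-180.0, -0.1, 175.1]
force: [-0.2, -0.4, 0.3]
opening: 0.0392
gripper_force: 0.0
tool (np.float64(-67.2), np.float64(61.6)) 0.20981976116373902
```

View pics/wrist6.png

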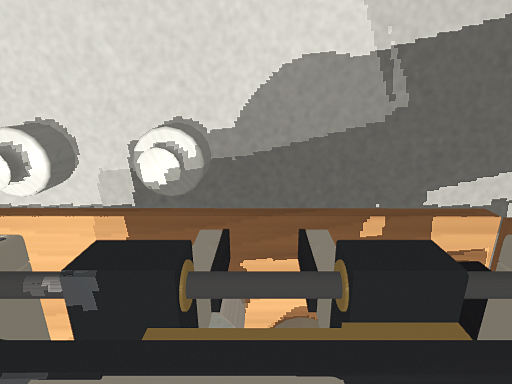

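```bash
python3 -m inch '[0.55,-7,0,0,0,0,0, 0.55,-14,0,0,0,0,0, 0.55,-21,0,0,0,0,0, 0.55,-28,0,0,0,0,0, 0.55,-35,0,0,0,0,0]'
python3 -m inch '[0.55,-7,0,0,0,0,0, 0.55,-14,0,0,0,0,0, 0.55,-21,0,0,0,0,0, 0.55,-26,0,0,0,0,0, 0.55,-30,0,0,0,0,0]'
python3 -m inch '[0.55,-1,0,0,0,0,0, 0.55,-2,0,0,0,0,0, 0.55,-3,0,0,0,0,0]'
```

```text
clock: 24.45
tool_pos: [0.5222, -0.1157, 0.2119]
orientation: [180.0, 0.0, 175.1]
force: [-1.6, 0.3, 1.5]
opening: 0.0396
gripper_force: 0.6
clock: 24.95
tool_pos: [0.5516, -0.1182, 0.2115]
orientation: [-180.0, -0.0, 175.1]
force: [-3.1, 0.1, 1.7]
opening: 0.0392
gripper_force: 1.3
clock: 25.25
tool_pos: [0.5528, -0.1184, 0.2113]
orientation: [-180.0, -0.2, 175.1]
force: [-9.5, 3.1, 6.6]
opening: 0.0396
gripper_force: 5.1
```

```bash
python3 -m inch '[0.55,4,0,0,0,0,0, 0.55,20,0,0,0,0,0, 1,20,0,-40,0,0,0, 1,20,0,-84,0,0,0]'
python3 -m inch '[1,-26,41,0,0,0,0, 1,-52,83,0,0,0,0, 1,-52,83,0,0,0,0, 1,-52,83,0,0,0,0]'
python3 - <<'E'
from h import *
O=np.array([.548,-.18])
def rk(X): d=np.array(X[:2])-O; return (d@RX*1e3).round(1),(d@RY*1e3).round(1)
o=ctrl.get_obs();print('tool',rk(o['tool_pos']),o['tool_pos'][2],o['opening'])
p=ctrl.snapshot('scene')
f=p['frame'].astype(int)
m=((f.min(2)>165)&(f.max(2)-f.min(2)<45)).astype(np.uint8)
n,l,s,c=cv2.connectedComponentsWithStats(m)
for i in range(1,n):
    X=ray(p,c[i],.09)
    if s[i][4]>60 and .48<X[0]<.62 and -.35<X[1]<0: print(s[i],rk(X))
E
```

```text
clock: 25.65
tool_pos: [0.5339, -0.1166, 0.2956]
orientation: [-180.0, -0.1, 175.2]
force: [1.5, 0.4, 0.3]
opening: 0.0288
gripper_force: 0.0
clock: 26.05
tool_pos: [0.5938, -0.0373, 0.2955]
orientation: [180.0, 0.1, 175.3]
force: [-0.3, -0.2, -0.2]
opening: 0.0011
gripper_force: 0.0
tool (np.float64(33.5), np.float64(146.1)) 0.295549827735651 0.0010836316011336
[204 223  14  13 152] (np.float64(36.7), np.float64(24.3))
[180 227  15  13 157] (np.float64(36.0), np.float64(-53.1))
[158 231  15  13 162] (np.float64(35.6), np.float64(-122.8))
```

```bash
python3 -m inch '[1,0,0,40,0,0,0, 1,0,0,70,0,0,0, 1,0,0,84,0,0,0, 1,0,0,84,0,0,0]'
python3 -m inch '[1,0,-6,0,0,0,0, 1,0,-12,0,0,0,0, 1,0,-18,0,0,0,0, 1,0,-24,0,0,0,0, 1,0,-30,0,0,0,0]'
python3 -m inch '[1,0,-6,0,0,0,0, 1,0,-12,0,0,0,0, 1,0,-17,0,0,0,0, 1,0,-22,0,0,0,0, 1,0,-27,0,0,0,0]'
python3 - <<'E'
from h import *
O=np.array([.548,-.18])
def rk(X): d=np.array(X[:2])-O; return (d@RX*1e3).round(1),(d@RY*1e3).round(1)
o=ctrl.get_obs();print('tool',rk(o['tool_pos']),o['tool_pos'][2],o['opening'])
p=ctrl.snapshot('scene')
f=p['frame'].astype(int)
m=((f.min(2)>165)&(f.max(2)-f.min(2)<45)).astype(np.uint8)
n,l,s,c=cv2.connectedComponentsWithStats(m)
for i in range(1,n):
    X=ray(p,c[i],.09)
    if s[i][4]>60 and .48<X[0]<.62 and -.35<X[1]<0: print(s[i],rk(X))
E
```

```text
clock: 26.5
tool_pos: [0.5923, -0.0392, 0.2099]
orientation: [-179.9, -0.2, 175.1]
force: [-0.5, -0.3, 0.1]
opening: 0.0002
gripper_force: 0.0
clock: 27.0
tool_pos: [0.5911, -0.0686, 0.2127]
orientation: [180.0, 0.1, 175.2]
force: [-0.2, 3.6, 3.3]
opening: 0.0003
gripper_force: 1.9
clock: 27.5
tool_pos: [0.5888, -0.0953, 0.2122]
orientation: [180.0, 0.1, 175.2]
force: [0.5, 4.6, 5.0]
opening: 0.0004
gripper_force: 3.3
tool (np.float64(33.4), np.float64(87.9)) 0.21216654928439713 0.00036817221795267267
[177 225  26  16 259] (np.float64(36.0), np.float64(-44.6))
[158 231  15  13 162] (np.float64(35.6), np.float64(-122.8))
```

```bash
python3 -m inch '[1,0,-4,0,0,0,0, 1,0,-8,0,0,0,0, 1,0,-11,0,0,0,0, 1,0,-13,0,0,0,0, 1,0,-13,0,0,0,0]'
python3 - <<'E'
from h import *
O=np.array([.548,-.18])
def rk(X): d=np.array(X[:2])-O; return (d@RX*1e3).round(1),(d@RY*1e3).round(1)
o=ctrl.get_obs();print('tool',rk(o['tool_pos']),o['tool_pos'][2],o['opening'])
p=ctrl.snapshot('scene')
cv2.imwrite('pics/s7.png',cv2.resize(cv2.cvtColor(p['frame'][190:270,130:290],cv2.COLOR_RGB2BGR),(800,400),interpolation=cv2.INTER_CUBIC))
E
python3 -m inch '[1,0,-1,0,0,0,0, 1,0,-2,0,0,0,0]'
python3 -m inch '[1,0,-1,0,0,0,0, 1,0,-1,0,0,0,0]'
```

```text
clock: 28.05
tool_pos: [0.5872, -0.1084, 0.2115]
orientation: [-180.0, -0.0, 175.1]
force: [0.9, 3.2, 2.8]
opening: 0.0003
gripper_force: 2.3
tool (np.float64(32.9), np.float64(74.7)) 0.21148637585374322 0.0003301074525922197
clock: 28.3
tool_pos: [0.5872, -0.1099, 0.2116]
orientation: [180.0, -0.0, 175.2]
force: [-0.3, 4.8, 3.7]
opening: 0.0002
gripper_force: 3.1
clock: 28.5
tool_pos: [0.5871, -0.111, 0.2116]
orientation: [180.0, -0.0, 175.2]
force: [0.5, 3.6, 2.7]
opening: 0.0001
gripper_force: 2.8
```

View pics/s7.png

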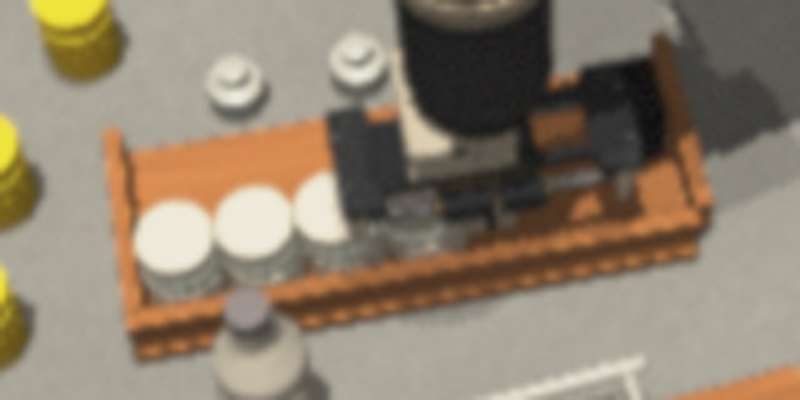

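The picture shows the four jars in a nearly straight row, with jar a at (175,240) px close to the stop. I'll keep going in small steps until the force rises.

```bash
python3 -m inch '[1,0,-1,0,0,0,0, 1,0,-2,0,0,0,0, 1,0,-2,0,0,0,0]'
python3 -m inch '[1,0,-1,0,0,0,0, 1,0,-2,0,0,0,0, 1,0,-2,0,0,0,0]'
python3 -m inch '[1,0,-1,0,0,0,0, 1,0,-1,0,0,0,0]'
```

```text
clock: 28.8
tool_pos: [0.5869, -0.1129, 0.2116]
orientation: [180.0, 0.0, 175.2]
force: [1.0, 5.5, 3.2]
opening: 0.0006
gripper_force: 3.0
clock: 29.1
tool_pos: [0.5873, -0.114, 0.2119]
orientation: [179.9, 0.1, 175.2]
force: [0.9, 12.6, 5.4]
opening: 0.0007
gripper_force: 6.6
clock: 29.3
tool_pos: [0.5874, -0.1144, 0.212]
orientation: [179.9, 0.1, 175.2]
force: [1.4, 15.6, 4.7]
opening: 0.0003
gripper_force: 8.6
```

```bash
python3 -m inch '[1,0,3,0,0,0,0, 1,0,12,0,0,0,0, 1,0,12,-40,0,0,0, 1,0,12,-84,0,0,0, 1,0,12,-84,0,0,0]'
python3 -m inch '[0.65,29,-42,0,0,0,0, 0.65,58,-83,0,0,0,0, 0.65,58,-83,0,0,0,0, 0.65,58,-83,0,0,0,0]'
python3 - <<'E'
from h import *
O=np.array([.548,-.18])
def rk(X): d=np.array(X[:2])-O; return (d@RX*1e3).round(1),(d@RY*1e3).round(1)
o=ctrl.get_obs();print('tool',rk(o['tool_pos']),o['tool_pos'][2],o['opening'])
p=ctrl.snapshot('scene')
f=p['frame'].astype(int)
cv2.imwrite('pics/s8.png',cv2.resize(cv2.cvtColor(p['frame'][190:270,130:290],cv2.COLOR_RGB2BGR),(800,400),interpolation=cv2.INTER_CUBIC))
m=((f.min(2)>165)&(f.max(2)-f.min(2)<45)).astype(np.uint8)
n,l,s,c=cv2.connectedComponentsWithStats(m)
for i in range(1,n):
    X=ray(p,c[i],.09)
    if s[i][4]>60 and .48<X[0]<.62 and -.35<X[1]<0: print(s[i],rk(X))
E
```

```text
clock: 29.8
tool_pos: [0.5893, -0.1042, 0.3014]
orientation: [-180.0, 0.5, 175.2]
force: [0.2, 0.1, -0.3]
opening: 0.0002
gripper_force: 0.0
clock: 30.2
tool_pos: [0.5218, -0.183, 0.2956]
orientation: [-180.0, -0.0, 175.0]
force: [0.2, 1.2, 1.1]
opening: 0.0267
gripper_force: 0.0
tool (np.float64(-25.9), np.float64(-5.2)) 0.2956087396992706 0.02665902881797065
[206 222  15  13 158] (np.float64(35.3), np.float64(33.0))
[189 225  16  13 155] (np.float64(36.2), np.float64(-21.3))
[173 228  15  14 160] (np.float64(35.8), np.float64(-74.8))
[156 231  16  14 166] (np.float64(35.8), np.float64(-127.5))
```

```bash
python3 -m inch '[0.65,0,0,40,0,0,0, 0.65,0,0,70,0,0,0, 0.65,0,0,84,0,0,0, 0.65,0,0,84,0,0,0]'
python3 -m inch '[0.65,-7,0,0,0,0,0, 0.65,-13,0,0,0,0,0, 0.65,-19,0,0,0,0,0, 0.65,-23,0,0,0,0,0, 0.65,-25,0,0,0,0,0]'
python3 -m inch '[0.65,-1,0,0,0,0,0, 0.65,-2,0,0,0,0,0]'
```

```text
clock: 30.65
tool_pos: [0.5226, -0.1811, 0.2091]
orientation: [-180.0, -0.3, 175.2]
force: [0.1, -0.3, -0.1]
opening: 0.0307
gripper_force: 0.0
clock: 31.15
tool_pos: [0.5469, -0.1841, 0.2118]
orientation: [180.0, -0.2, 175.1]
force: [-8.8, 1.5, 5.2]
opening: 0.031
gripper_force: 4.3
clock: 31.35
tool_pos: [0.5474, -0.1843, 0.2114]
orientation: [180.0, -0.3, 175.1]
force: [-12.2, 2.1, 8.0]
opening: 0.0306
gripper_force: 6.0
```

View pics/s8.png

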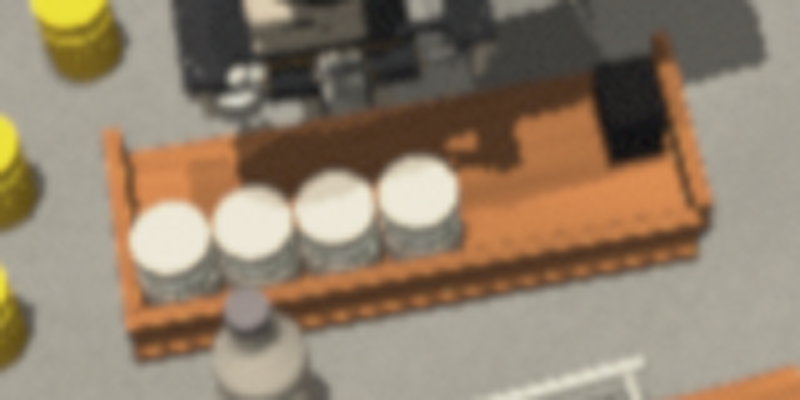

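The row is straight, touching and at the stop in the picture (caps at (172,237) to (418,190) px). I'll press the other pair, then give a last end push.

```bash
python3 -m inch '[0.65,4,0,0,0,0,0, 0.65,18,0,0,0,0,0, 0.65,24,-30,0,0,0,0, 0.65,24,-70,0,0,0,0, 0.65,24,-104,0,0,0,0]'
python3 -m inch '[0.65,-6,0,0,0,0,0, 0.65,-12,0,0,0,0,0, 0.65,-18,0,0,0,0,0, 0.65,-22,0,0,0,0,0, 0.65,-23,0,0,0,0,0]'
python3 -m inch '[0.65,-1,0,0,0,0,0, 0.65,-2,0,0,0,0,0]'
python3 -m inch '[0.65,4,0,0,0,0,0, 0.65,20,0,0,0,0,0, 1,20,0,-40,0,0,0, 1,20,0,-84,0,0,0, 1,20,0,-84,0,0,0]'
python3 - <<'E'
from h import *
O=np.array([.548,-.18])
def rk(X): d=np.array(X[:2])-O; return (d@RX*1e3).round(1),(d@RY*1e3).round(1)
o=ctrl.get_obs();print('tool',rk(o['tool_pos']),o['tool_pos'][2],o['opening'])
E
```

```text
clock: 31.85
tool_pos: [0.5173, -0.287, 0.2124]
orientation: [-180.0, 0.1, 175.2]
force: [0.5, -0.0, -0.1]
opening: 0.0304
gripper_force: 0.0
clock: 32.35
tool_pos: [0.5385, -0.2869, 0.2113]
orientation: [180.0, -0.3, 175.2]
force: [-11.1, -0.7, 7.5]
opening: 0.031
gripper_force: 5.5
clock: 32.55
tool_pos: [0.539, -0.2869, 0.2112]
orientation: [180.0, -0.5, 175.2]
force: [-16.4, 0.4, 11.6]
opening: 0.0306
gripper_force: 8.4
clock: 33.05
tool_pos: [0.5246, -0.286, 0.3022]
orientation: [-179.8, 0.6, 175.3]
force: [-0.2, -0.2, 0.1]
opening: 0.0121
gripper_force: 0.0
tool (np.float64(-14.2), np.float64(-107.6)) 0.3022240710644176 0.012077051867449042
```

```bash
python3 -m inch '[1,-10,45,0,0,0,0, 1,-22,90,0,0,0,0, 1,-35,135,0,0,0,0, 1,-48,180,0,0,0,0, 1,-50,192,0,0,0,0]'
python3 -m inch '[1,0,0,40,0,0,0, 1,0,0,70,0,0,0, 1,0,0,84,0,0,0, 1,0,0,84,0,0,0]'
python3 -m inch '[1,0,-4,0,0,0,0, 1,0,-7,0,0,0,0, 1,0,-10,0,0,0,0, 1,0,-12,0,0,0,0, 1,0,-13,0,0,0,0]'
python3 -m inch '[1,0,-1,0,0,0,0, 1,0,-2,0,0,0,0]'
```

```text
clock: 33.55
tool_pos: [0.59, -0.0945, 0.2961]
orientation: [180.0, 0.1, 175.4]
force: [0.1, -0.4, 0.1]
opening: 0.0002
gripper_force: 0.0
clock: 33.95
tool_pos: [0.5876, -0.0989, 0.2099]
orientation: [-180.0, -0.2, 175.2]
force: [0.2, 0.4, 0.1]
opening: 0.0003
gripper_force: 0.0
clock: 34.45
tool_pos: [0.5879, -0.1118, 0.2133]
orientation: [179.9, 0.2, 175.2]
force: [-0.4, 7.2, 7.6]
opening: 0.0001
gripper_force: 4.5
clock: 34.65
tool_pos: [0.588, -0.113, 0.2135]
orientation: [179.9, 0.2, 175.2]
force: [-0.6, 17.2, 9.1]
opening: 0.0006
gripper_force: 8.9
```

```bash
python3 -m inch '[1,0,3,0,0,0,0, 1,0,14,0,0,0,0, 1,0,14,-40,0,0,0, 1,0,14,-84,0,0,0, 1,0,14,-100,0,0,0]'
python3 -m inch '[1,35,-30,-20,0,0,0, 1,70,-60,-40,0,0,0, 1,105,-90,-60,0,0,0, 1,140,-110,-80,0,0,0, 1,150,-120,-90,0,0,0]'
python3 -m inch '[1,0,0,0,0,0,0, 1,0,0,0,0,0,0, 1,0,0,0,0,0,0]'
python3 - <<'E'
from h import *
O=np.array([.548,-.18])
def rk(X): d=np.array(X[:2])-O; return (d@RX*1e3).round(1),(d@RY*1e3).round(1)
W=ctrl.snapshot('wrist')
p=ctrl.snapshot('scene')
f=p['frame'].astype(int)
m=((f.min(2)>165)&(f.max(2)-f.min(2)<45)).astype(np.uint8)
n,l,s,c=cv2.connectedComponentsWithStats(m)
for i in range(1,n):
    X=ray(p,c[i],.09)
    if s[i][4]>60 and .48<X[0]<.62 and -.35<X[1]<0: print(s[i],rk(X))
s=ctrl.snapshot('side')
cv2.imwrite('pics/fin.png',np.vstack([cv2.cvtColor(np.hstack([W['frame'][100:300],s['frame'][130:330]])[:,::1],cv2.COLOR_RGB2BGR)])[:,:][:, 112:912])
for n in ('weight_1','caddy','water'): print(n,[np.round(d['location'],3).tolist() for d in ctrl.mark_of(p,n)[:2]])
for n in ('tin','pot','dropper'): print(n,[np.round(d['location'],3).tolist() for d in ctrl.mark_of(s,n)[:2]])
E
```

```text
clock: 35.15
tool_pos: [0.5889, -0.0999, 0.3161]
orientation: [-180.0, 0.3, 175.2]
force: [0.9, 0.2, 1.0]
opening: 0.0005
gripper_force: 0.0
clock: 35.65
tool_pos: [0.4251, -0.208, 0.4036]
orientation: [-180.0, 0.1, 175.1]
force: [1.1, -0.1, 0.1]
opening: 0.0003
gripper_force: 0.0
clock: 35.95
tool_pos: [0.429, -0.2066, 0.4008]
orientation: [180.0, -0.1, 175.2]
force: [0.5, 1.0, 0.3]
opening: 0.0008
gripper_force: 0.0
[205 223  15  13 154] (np.float64(36.4), np.float64(29.2))
[156 225  48  20 492] (np.float64(35.9), np.float64(-77.0))
weight_1 [[0.434, -0.165, 0.001], [0.428, -0.248, -0.002]]
caddy [[0.543, 0.003, 0.015], [0.427, -0.247, -0.002]]
water [[0.674, -0.277, 0.002]]
tin [[0.609, 0.319, 0.024], [0.528, 0.4, 0.024]]
pot [[0.531, 0.234, 0.023]]
dropper [[0.53, 0.401, 0.022], [0.435, -0.157, 0.0]]
```

View pics/fin.png

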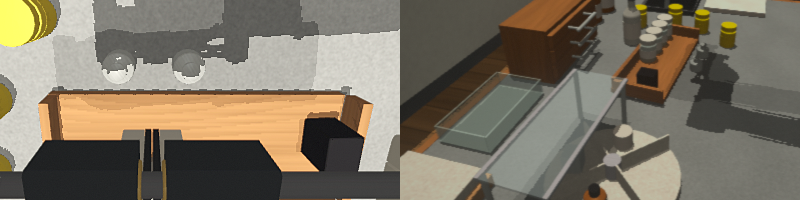

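The final pictures show four upright jars closed up in a row at the stop (around (655,35) px). The weights, caddy and bottle are where they were, and the pot, tin and dropper are still on the carousel.

```bash
python3 -c "
from plant import ctrl
print(ctrl.close_job())"
```

```text
the job is handed in; nothing more can be done
None
```

The job is handed in at about 36 s: the carousel was turned half a turn, jar_d was set on the rack, and all four jars stand in a straight, closed row against the ledge and the right-hand stop, with everything else upright and in place (judged from the camera views and push forces; no verdict was returned).

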